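Seat the lane divider of the jar rack

ROBOT

A 6-joint arm with a two-finger parallel gripper is mounted at the origin on the work surface. World frame = base frame: x ahead of the robot, y to its left, z up, the work surface at z = 0. Lengths are in m, angles in degrees, forces in N, time in s.
With the tool pointing down it reaches from about 0.25 to 0.725 m from the base axis. Payload 9.7 kg.
Tool frame: the origin (TCP) lies midway between the tips of the shut fingers; the grasp point (between the pads) lies 19 mm behind it; x points along the fingers, y is the direction in which the jaws open and shut, and the axes are right-handed (so a half turn about x gives the same grasp; the last joint's range is limited). The gripper opens to 85 mm and grips with 20 to 120 N. Pads are 22 mm wide; open, the fingers measure 114 mm over their backs; the gripper's body (76 mm by 85 mm) begins 54 mm behind the grasp point. The pads swing forward as they close: fully open they stand 13 mm farther back than shut.
Start: joints at [67.895, 4.979, 10.078, 95.1, 0, 90], TCP at [0.207, 0.51, 0.231] pointing down, gripper open.
Joint ranges: [-179.16, 179.16], [-48.56, 103.87], [-65.8, 70.77], [-126.05, 130.52], [-82.76, 87.17], [-180, 180]. Speed limits (degrees/s): [127.2, 127.2, 147.25, 180, 180, 180].

INTERFACE

Orientations are given as [roll, pitch, yaw] about the fixed x, y, z axes, in that order (R = Rz(yaw) Ry(pitch) Rx(roll)).
In Python, from workcell import bot, cams gives the robot as it stands.
- The arm moves only by the tool apply_moves, never from a script. Its argument "commands" is a list of rows, each a list of 5 numbers: the shift along the tool's x, y, z in m, then the turn about the tool's x in rad, then the opening, from -1 (shut) to 1 (fully open). In form: [[tx, ty, tz, roll, hand], ...]. A call has 1 to 12 rows; each row is the pose to reach, as a shift and turn from the pose measured when the call began, along the tool's axes at that moment; what a row does not reach only later rows make up. A row lasts 1/10 s, in which the tool goes at most 50 mm and 8.59 degrees, less where a joint would pass 70% of its speed; a pose out of reach is approached as far as the arm can. A call with a gripper value outside its range is refused whole. The fingers move at their own pace and stop on an object; "newtons" is the grip in N (left out, the last holds). Time passes only in rows, so rows that repeat a pose let the fingers close. It gives the time, the measured TCP pose, the force and the opening at its end, in the units of the state.
- bot.get_obs(): the state, without advancing time (a new reading comes with each control period).
- cams.camera(name): name is "side" or "top" or "wrist"; returns a dict with "frame" (400x640x3 uint8, blue, green, red), "depth" (400x640 float32, m along the optical axis (not along the pixel's ray), 0 where there is no reading), "camera_matrix" (3x3 intrinsics, pixels), "R" (3x3) and "t" (3): a world point X has camera coordinates R X + t; the wrist camera has in their place "mount" (4x4, takes a point from camera to tool coordinates, whose origin is the TCP and whose axes are the tool frame's). Camera axes: x right, y down, z forward; pixel columns grow to the right and rows downward; lengths in m; the calibration is good to about 2 mm. A picture is of the moment at which its call begins: read the wrist's pose just before it.
- bot.job_done(): hands the job in, once; it reports no verdict.
Trained networks look in the newest picture that a camera, given by its name, has taken for a name from the list of things; names that differ only in an ending like _2 or _b are one class to them, and where a whole thing is asked for, a point or a joint stands for the part that bears it (a point fixed in the world has none). Each returns a list of dicts, best first, with "confidence" (0 to 1); they miss things now and then, are a little off and sometimes report something else, mostly with a low value. They report only what shows in the picture. A call takes as long as a camera call. They do not tell look-alikes from the thing itself.
- cams.spot_in(name, camera): "rect" ([left, top, right, bottom] in pixels, round what is visible of it).
The state is a dict: "time": time; "q": joint angles; "qd": joint speeds; "joint_efforts": joint torques, N m; "ee_pos": TCP position; "tcp_rot": TCP orientation; "wrist_force": force on the tool from outside, world axes, zero at the start; "torque": the same for the moment, N m; "opening": finger opening in m.
Only numpy, scipy, OpenCV 4.12 (cv2) and the standard library are available. Lean on these libraries where they do the work, as an engineer would, in place of code of your own. Each camera call takes 0.05 s, during which the arm holds its last target. There are 200 camera calls.

TASK

Put the lane divider back into the jar rack on the counter: pick it up by its grip bar, set its two keels down into the rack's two grooves at the end without jars, then slide it with light downward pressure towards the jars until it drops into the hidden notches, stop there and let go, so that its base lies flush on the deck. Set it down slowly and handle it gently, never knocking, pressing or pushing it against the rack with more than about 60 N, and leave the jars and the sauce bottle where they are.

Things in the scene. Friction and masses are not known exactly. Their poses are not given: they have to be found in the camera images.
- rack: low white jar rack, fixed: flat deck 200 mm deep (x) by 430 mm long (y = -225 to +205 mm), its top 26 mm above the counter; end cheeks 42 mm high. Origin: on the counter, under the deck's mid-depth. x points away from the robot, to a rod fence at x = 96 mm, 70 mm high; y along the rack to the end where two jars stand; z up. Two grooves run along y in the deck, at x = -55 and +55 mm
- groove_near (a point): point on the floor of the groove nearer the robot, mid-width, in its plain part at the end without jars (rack x = -55, y = -90, z = 17 mm); axes as the rack's. The groove is 10 mm wide, open upwards from y = -150 to +100 mm (rack frame), its black floor 9 mm below the deck top
- groove_far (a point): the same point in the other groove (rack x = +55 mm). Each groove floor has one notch, 45 mm long in y, 14 mm deep, both at the same y, hidden down in the groove: its centre lies somewhere between rack y = -30 and +50 mm and is not measured. The floors are plain from y = -150 to -55 mm
- divider_mid (a point): centre, half-way up, of the loose lane divider: grey metal, 150 mm long (its x), 46 mm wide (y), 125 mm tall (z), 0.2 to 0.4 kg, standing on two keels under a base plate 150 x 46 x 4 mm, with an upright plate 4 mm thick and a grip bar on top. The same turned by half a turn. Keels on the groove floors: this point is 79.5 mm above the rack's underside; seated in the notches: 71.5 mm
- divider_bar (a point): centre of the divider's grip bar, 50.5 mm above its centre and 113 mm above the foot of its keels; the bar runs along its x, 150 mm long, 12 mm wide in y, 24 mm tall; axes as the divider's. Metal on hard plastic: held tight and landed at 15 mm/s it knocks with 60 N or more, at 5 mm/s with about 20 N; a push of about 4 N is enough while sliding
- divider_foot (a point): point midway between the divider's two keels, at the height of their feet. The keels are at x = -55 and +55 mm from it, each 6 mm thick in x, 40 mm long in y, and reach 17 mm below the base plate; in the notches they have 2.5 mm play either way along y, and drop 8 mm from the groove floors until the base is flush on the deck
- jar_near: glass jar with white cap, 62 mm diameter, 76 mm tall, standing on the rack's deck at its jar end (y about 165 mm), the one nearer the robot; origin: centre of its underside. Leave alone
- jar_far: the same, the one nearer the fence. Leave alone
- sauce: sauce bottle, 54 mm diameter, 170 mm tall, on the counter at the other side of the rack from the divider; origin: centre of its underside. Leave alone
There are look-alikes about, which are no part of the job. What is meant by the part that bears divider_mid is not green or red, and is the larger of those in its own colour.

How it is judged (in metres and radians):
On the way, in this order (a step that is already met when the one before it is completed fails the run):
1. the divider's keels stand on the groove floors at the end without jars, before the notches (z of divider_mid in the frame of rack between 0.077 and 0.0815 m and x of divider_mid in the frame of rack between -0.005 and 0.005 m and y of divider_mid in the frame of rack between -0.15 and -0.038 m and contact force between divider and rack above 0.3 N), for 0.1 s.
2. the divider has dropped into the notches, its base flush on the deck (z of divider_mid in the frame of rack between 0.0685 and 0.0735 m and x of divider_mid in the frame of rack between -0.005 and 0.005 m and y of divider_mid in the frame of rack between -0.038 and 0.058 m), for 0.2 s.
At the end, for the whole second after the job is handed in: the divider stands upright (within 0.03 rad) and still in the notches, its base flush on the deck (within about 1.7 mm), let go; each jar within 10 mm and sauce bottle within 20 mm of where it stood (z of divider_mid in the frame of rack between 0.0685 and 0.0732 m and x of divider_mid in the frame of rack between -0.005 and 0.005 m and y of divider_mid in the frame of rack between -0.038 and 0.058 m and angle between divider_mid's own z axis and vertical below 0.03 rad and linear speed of divider below 0.01 m/s and distance of each of jar_near, jar_far from where it was at the start of the episode below 0.01 m and distance of sauce from where it was at the start of the episode below 0.02 m); the robot touches nothing.
It fails at once if the divider is knocked, pressed or pushed against the rack with more than 60 N (contact force between divider and rack above 60 N).
It fails at once if a jar on the rack is knocked or shifted by more than 10 mm (distance of any of jar_near, jar_far from where it was at the start of the episode above 0.01 m).
It fails at once if the sauce bottle is shifted by more than 20 mm (distance of sauce from where it was at the start of the episode above 0.02 m).
It also fails if it takes over 72 s, if anything falls off the work surface, if the arm or the gripper's body presses on something with over 40 N, if the wrist force passes 120 N, or if a joint passes its speed limit or range.

## Working session

There is one attempt and no reset: what is moved stays moved. The work goes in short steps, Python scripts to look and compute and a tool call to move; the robot and the scene stay as the last step left them, time stands still between calls to the robot, and variables do not carry over. Pictures are saved under pics/ and viewed, about 8 in all and at most 12, crops included, and the job is handed in when it is done.

Besides the shell and the picture viewer there is one more tool, called after "Call:" as name([rows], argument=value, ...), one row to a line, values as JSON. apply_moves: Moves the arm, as the interface text tells. Its arguments: {"type":"object","properties":{"commands":{"type":"array"},"newtons":{"type":"number"}},"required":["commands"]}

```bash
mkdir -p pics; ls
python3 - <<'E'
from workcell import bot,cams
import cv2,numpy as np
o=bot.get_obs();print(o)
for n in ("top","side"):
    c=cams.camera(n);cv2.imwrite(f"pics/{n}1.png",c["frame"]);np.savez(f"{n}1.npz",**c)
    for k in ("divider_mid","rack","jar_near","sauce"):
        print(n,k,[(d["rect"],round(d["confidence"],2)) for d in cams.spot_in(k,n)][:5])
E
```

```text
pics
{'time': 0.0, 'q': array([ 6.78967562e+01,  5.01056551e+00,  1.00344615e+01,  9.50999575e+01,
       -1.23565207e-03,  9.00017854e+01]), 'qd': array([ 0.04723476, -0.0324794 , -0.03445803,  0.03325435,  0.1446343 ,
       -0.05926027]), 'joint_efforts': array([-5.91660646e-04, -5.20397151e+01,  4.64793348e+01,  1.64804823e-02,
        5.53463997e-05, -3.18955102e-06]), 'ee_pos': array([0.20687021, 0.50936082, 0.23058827]), 'tcp_rot': array([ -89.06750235,   89.92392845, -111.17253076]), 'wrist_force': array([ 0.30804836, -0.00894459, -0.04118435]), 'torque': array([ 0.01076561, -0.06901336, -0.01176129]), 'opening': 0.08575015025943455}
top divider_mid [([371.3, 242.9, 401.2, 298.0], 0.96), ([447.4, 211.6, 490.2, 243.0], 0.84), ([407.3, 125.3, 426.0, 163.7], 0.84), ([409.3, 179.8, 426.2, 234.6], 0.68)]
top rack [([196.4, 124.1, 356.5, 204.2], 0.86)]
top jar_near [([199.8, 168.0, 226.1, 190.5], 0.72)]
top sauce [([149.6, 189.7, 180.2, 212.1], 0.93), ([199.8, 166.8, 226.8, 191.7], 0.35)]
side divider_mid [([272.3, 235.3, 343.3, 303.6], 0.86), ([359.7, 217.8, 416.8, 291.5], 0.85), ([415.1, 208.1, 456.2, 252.5], 0.77), ([396.8, 278.4, 463.3, 327.1], 0.56)]
side rack [([237.0, 145.6, 392.6, 235.1], 0.9)]
side jar_near [([251.5, 139.6, 270.9, 168.8], 0.74), ([358.6, 218.1, 421.5, 293.9], 0.31)]
side sauce [([207.0, 107.1, 227.3, 166.0], 0.66), ([360.4, 213.8, 419.2, 293.4], 0.55)]
```

View pics/top1.png

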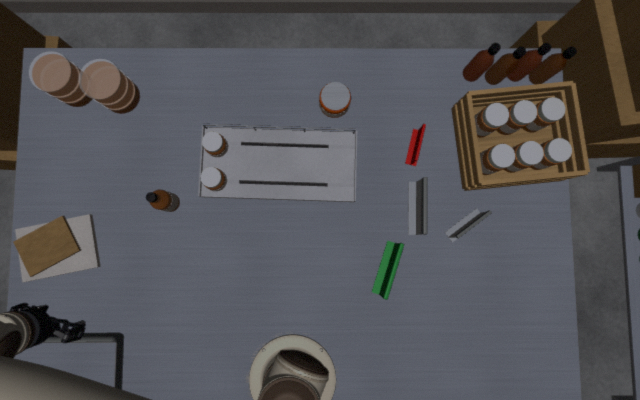

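View pics/side1.png

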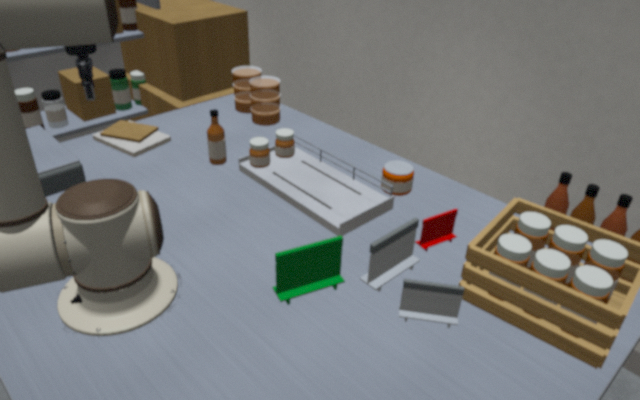

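The top view shows the large grey divider at (418,207), a small grey look-alike at (467,225), and green and red ones besides. The rack spans (200–356, 125–201), its jars are on the left (+y), and the sauce bottle is at (160,200). Next I'll measure the rack and divider from the top depth image.

```bash
cat > h.py <<'E'
import numpy as np,cv2
def world(c,R=None,t=None):
    K=c["camera_matrix"];d=c["depth"];v,u=np.mgrid[:400,:640]
    P=np.stack([(u-K[0,2])/K[0,0]*d,(v-K[1,2])/K[1,1]*d,d],-1)
    if "mount" in c and R is None:
        raise ValueError
    if R is None: return (P-np.array(c["t"]).ravel())@np.array(c["R"])
    return P@R.T+t
def wristpose(o,c):
    from scipy.spatial.transform import Rotation as Ro
    T=np.eye(4);T[:3,:3]=Ro.from_euler('xyz',o["tcp_rot"],degrees=True).as_matrix();T[:3,3]=o["ee_pos"]
    M=T@c["mount"];return M[:3,:3],M[:3,3]
def box(p):
    r=cv2.minAreaRect(p[:,:2].astype(np.float32)*1000);return np.round(r[0],1),np.round(r[1],1),round(r[2],2)
def planepix(c,u,v,z,R=None,t=None):
    K=c["camera_matrix"]
    if R is None: R=np.array(c["R"]).T;t=-R@np.array(c["t"]).ravel()
    u=np.asarray(u,float);v=np.asarray(v,float)
    D=np.stack([(u-K[0,2])/K[0,0],(v-K[1,2])/K[1,1],np.ones_like(u)],-1)@R.T
    return t+D*((z-t[2])/D[...,2])[...,None]
E
python3 - <<'E'
from h import *
for n in("top","side"):
    c=dict(np.load(n+"1.npz"));W=world(c);z=W[...,2]
    print(n,"cam pos",-np.array(c["R"]).T@c["t"].ravel(), "table z",np.median(z[(c["depth"]>0)&(abs(z)<.03)]))
    if n=="top":
        f=c["frame"].astype(int).sum(2);S=np.s_[170:245,400:435]
        w=W[S].reshape(-1,3);
        for a,b in((.095,.15),(.01,.04),(.04,.095)):
            p=w[(w[:,2]>a)&(w[:,2]<b)]; print("div",a,len(p),box(p) if len(p)>3 else 0, np.median(p[:,2]) if len(p) else 0)
        w=W[118:210,190:365];g=(w[...,2]>.015)&(w[...,2]<.035);print("deck",box(w[g]),np.median(w[g][:,2]))
        for r0,r1,in((136,154),(174,192)):
            m=np.zeros((400,640),bool);m[r0:r1,232:340]=f[r0:r1,232:340]<200
            v,u=np.nonzero(m);P=planepix(c,u,v,.02);fit=np.polyfit(P[:,1],P[:,0],1)
            print("groove",len(u),P.mean(0),"y",P[:,1].min(),P[:,1].max(),"slope",fit, "deck lum",np.median(f[r0:r1,232:340]))
    else:
        w=W[215:295,355:425].reshape(-1,3)
        for a,b in((.095,.15),(.01,.04)):
            p=w[(w[:,2]>a)&(w[:,2]<b)];print("div",a,len(p),box(p),np.median(p[:,2]),p[:,2].max())
E
```

```text
top cam pos [ 0.37779719 -0.05325633  1.32338246] table z 0.0017596701265519222
div 0.095 348 (array([ 446.9, -342.3]), array([ 56.4, 188.4]), 69.81) 0.12533061565089812
div 0.01 501 (array([ 468.8, -362.5]), array([148. ,  74.1]), 0.18) 0.022932243140039592
div 0.04 246 (array([ 469.1, -349. ]), array([  3.3, 150. ]), 88.35) 0.06575696106687437
deck (array([595.5,  38.4]), array([435., 200.]), 87.96) 0.027050955576100832
groove 244 [0.65121715 0.02236192 0.02      ] y -0.10027727507966308 0.14593440057212703 slope [0.03718822 0.65038555] deck lum 370.0
groove 250 [0.54077152 0.02538297 0.02      ] y -0.09670352858387987 0.14742303488256098 slope [0.03228278 0.53995208] deck lum 369.0
side cam pos [-0.26763795 -0.85413731  0.75627736] table z 0.001809257422370758
div 0.095 741 (array([ 442.3, -376.3]), array([183. , 106.7]), 40.74) 0.11665263074944153 0.13044769610650478
div 0.01 991 (array([ 506.2, -276.1]), array([203.8, 217.9]), 87.49) 0.02319059184607145 0.03999070474805094
```

Run:
```python
from h import *
from workcell import bot
from scipy.spatial.transform import Rotation as Ro
c=dict(np.load("top1.npz"));W=world(c);w=W[170:245,400:432].reshape(-1,3)
p=w[(w[:,2]>.117)&(w[:,2]<.135)&(abs(w[:,1]+.35)<.02)];print(len(p),box(p),np.median(p,0))
o=bot.get_obs();R=Ro.from_euler('xyz',o["tcp_rot"],degrees=True).as_matrix();print(R.round(4))
print(R.T@(np.array([.469,-.352,.235])-o["ee_pos"]))
# roll about tool x to bring tool y onto +-world y
print(np.degrees(np.arctan2(-R[1,2]*-1,R[1,1])))
```

```text
296 (array([ 469.2, -350.7]), array([ 13.2, 146.6]), 88.12) [ 0.46852746 -0.34988098  0.12601363]
[[-0.      0.3763  0.9265]
 [-0.      0.9265 -0.3763]
 [-1.     -0.     -0.    ]]
[-0.00372619 -0.69961237  0.56700695]
-22.107401691253468
```

Call:
apply_moves([
  [0,-0.7,0.567,-0.353,1],
  [0,-0.7,0.567,-0.353,1],
  [0,-0.7,0.567,-0.353,1],
  [0,-0.7,0.567,-0.353,1],
  [0,-0.7,0.567,-0.353,1],
  [0,-0.7,0.567,-0.353,1],
  [0,-0.7,0.567,-0.353,1],
  [0,-0.7,0.567,-0.353,1],
  [0,-0.7,0.567,-0.353,1],
  [0,-0.7,0.567,-0.353,1],
  [0,-0.7,0.567,-0.353,1],
  [0,-0.7,0.567,-0.353,1],
])

```text
time: 1.7
ee_pos: [0.3814, -0.0665, 0.2317]
tcp_rot: [-6.3, 89.9, -8.2]
wrist_force: [1.2, 2.0, -0.6]
opening: 0.0854
```

Call:
apply_moves([
  [0.0,-0.281,0.097,0,1],
  [0.0,-0.281,0.097,0,1],
  [0.0,-0.281,0.097,0,1],
  [0.0,-0.281,0.097,0,1],
  [0.0,-0.281,0.097,0,1],
  [0.0,-0.281,0.097,0,1],
  [0.0,-0.281,0.097,0,1],
  [0.0,-0.281,0.097,0,1],
  [0.0,-0.281,0.097,0,1],
])

```text
time: 2.6
ee_pos: [0.4689, -0.35, 0.2322]
tcp_rot: [-2.8, 89.9, -4.7]
wrist_force: [-0.4, 0.3, 1.1]
opening: 0.0851
```

Run:
```python
from h import *
from workcell import bot,cams
o=bot.get_obs();c=cams.camera("wrist");cv2.imwrite("pics/w1.png",c["frame"])
R,t=wristpose(o,c);W=world(c,R,t);print(o["ee_pos"],o["tcp_rot"],"cam",t,R.round(2).tolist())
w=W[c["depth"]>0]
p=w[(w[:,2]>.117)&(w[:,2]<.135)&(abs(w[:,1]+.35)<.03)];print(len(p),box(p),np.median(p,0))
```

```text
[ 0.46888324 -0.34995122  0.23220424] [-2.78935706 89.91031865 -4.67267991] cam [ 0.39287004 -0.34788769  0.37431873] [[0.03, 0.95, 0.3], [1.0, -0.03, -0.01], [-0.0, 0.3, -0.95]]
2761 (array([ 469.8, -350.9]), array([ 11.9, 149.3]), 88.45) [ 0.46030328 -0.35038281  0.12425871]
```

View pics/w1.png

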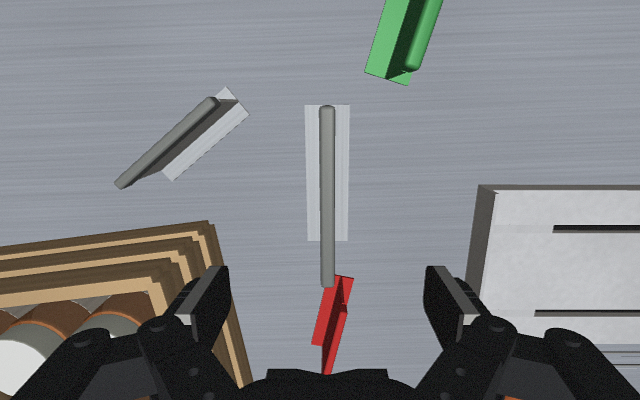

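The wrist view shows the divider centred at about (327,175) between the fingers. The red piece is beyond its far end, and the grip area is clear. I'll descend and grip.

Call:
apply_moves([
  [0.04,-0.001,0.001,0,1],
  [0.08,-0.001,0.001,0,1],
  [0.11,-0.001,0.001,0,1],
  [0.13,-0.001,0.001,0,1],
  [0.138,-0.001,0.001,0,1],
  [0.138,-0.001,0.001,0,1],
])

```text
time: 3.25
ee_pos: [0.47, -0.3498, 0.0948]
tcp_rot: [-11.0, 89.9, -12.8]
wrist_force: [-0.4, -0.1, 1.3]
opening: 0.0855
```

Call:
apply_moves([
  [0,0,0,0,0],
  [0,0,0,0,-0.4],
  [0,0,0,0,-0.7],
  [0,0,0,0,-1],
  [0,0,0,0,-1],
  [0,0,0,0,-1],
  [0,0,0,0,-1],
  [0,0,0,0,-1],
], newtons=45)

```text
time: 4.05
ee_pos: [0.4702, -0.3499, 0.0952]
tcp_rot: [-14.6, 89.8, -16.4]
wrist_force: [-0.3, 0.8, 4.4]
opening: 0.0115
```

Call:
apply_moves([
  [-0.01,0,0,0,-1],
  [-0.03,0,0,0,-1],
  [-0.06,0,0,0,-1],
  [-0.09,0,0,0,-1],
  [-0.1,0.02,0.007,0,-1],
  [-0.1,0.05,0.018,0,-1],
  [-0.1,0.08,0.029,0,-1],
  [-0.1,0.11,0.04,0,-1],
  [-0.1,0.14,0.05,0,-1],
  [-0.1,0.17,0.061,0,-1],
  [-0.1,0.2,0.072,0,-1],
  [-0.1,0.2,0.072,0,-1],
])

```text
time: 5.25
ee_pos: [0.5489, -0.149, 0.195]
tcp_rot: [16.6, 89.9, 15.0]
wrist_force: [0.1, -0.3, -3.4]
opening: 0.0115
```

Call:
apply_moves([
  [0,0.02,0.007,0,-1],
  [0,0.05,0.018,0,-1],
  [0,0.08,0.029,0,-1],
  [0,0.1,0.036,0,-1],
  [0,0.113,0.041,0,-1],
  [0,0.113,0.041,0,-1],
  [0,0.113,0.041,0,-1],
])

```text
time: 5.95
ee_pos: [0.5928, -0.0377, 0.1949]
tcp_rot: [5.3, 89.9, 3.7]
wrist_force: [0.4, 0.1, -3.7]
opening: 0.0109
```

Run:
```python
from h import *
from workcell import bot,cams
o=bot.get_obs();print({k:o[k] for k in("time","ee_pos","tcp_rot","wrist_force","opening")})
for n in("wrist","top","side"):
    c=cams.camera(n);cv2.imwrite(f"pics/{n}2.png",c["frame"]);np.savez(n+"2.npz",pos=o["ee_pos"],tcp_rot=o["tcp_rot"],**c)
a=cv2.imread("pics/wrist2.png");b=cv2.imread("pics/side2.png")[120:320,220:420];b=cv2.resize(b,(400,400))
cv2.imwrite("pics/c2.png",cv2.hconcat([cv2.resize(a[:, :],(640,400)),b])[:,:1040]);cv2.imwrite("pics/c2.png",cv2.resize(cv2.imread("pics/c2.png"),(800,308)))
```

```text
{'time': 5.95, 'ee_pos': array([ 0.5928165 , -0.0377193 ,  0.19488899]), 'tcp_rot': array([ 5.34936916, 89.94640104,  3.74989805]), 'wrist_force': array([ 0.38204827,  0.10537689, -3.6904595 ]), 'opening': 0.01094086279330554}
```

View pics/c2.png

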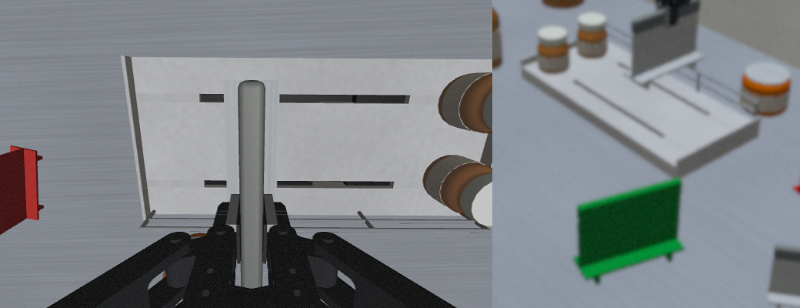

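The wrist view shows the divider hanging level over the grooves, with its bar at column ~250 (scaled) and groove rows at ~98 and ~184. I'll measure the offset.

Run:
```python
from h import *
c=dict(np.load("wrist2.npz"));o=dict(ee_pos=c["pos"],tcp_rot=c["tcp_rot"]);R,t=wristpose(o,c);W=world(c,R,t)
f=c["frame"].astype(int).sum(2);z=W[...,2]
deck=W[80:270,180:560][abs(z[80:270,180:560]-.026)<.006];print("deck z",np.median(deck[:,2]))
G=[]
for r0,r1 in((115,145),(228,250)):
    m=np.zeros((400,640),bool);m[r0:r1,240:540]=f[r0:r1,240:540]<210;m[:,285:362]=0
    v,u=np.nonzero(m);P=planepix(c,u,v,.02,R,t);cen=[]
    for col in np.unique(u):
        q=P[u==col];cen.append(((q[:,0].max()+q[:,0].min())/2,q[:,1].mean(),np.ptp(q[:,0])))
    cen=np.array(cen);fit=np.polyfit(cen[:,1],cen[:,0],1);G.append(fit)
    print("groove",len(u),"yrange",P[:,1].min().round(4),P[:,1].max().round(4),"fit",fit,"width",np.median(cen[:,2]))
y=-.0377;print("mid x at y:",[np.polyval(g,y) for g in G],np.mean([np.polyval(g,y) for g in G]))
def rep(n,a,b):
    s=W[60:380,270:380].reshape(-1,3);p=s[(s[:,2]>a)&(s[:,2]<b)&(abs(s[:,1]-y)<.035)];print(n,len(p),box(p),"z",np.median(p[:,2]),"minx",np.percentile(p[:,0],.5),"minmaxy",np.percentile(p[:,1],[.5,99.5]))
    A=np.c_[p[:,:2],np.ones(len(p))];print("  slopes",np.linalg.lstsq(A,p[:,2],rcond=None)[0])
rep("bar",.215,.24);rep("base",.11,.132)
# top cam
c=dict(np.load("top2.npz"));W=world(c);s=W[120:240,230:420].reshape(-1,3)
p=s[(s[:,2]>.10)&(s[:,2]<.132)&(abs(s[:,1]-y)<.04)];print("top base",box(p),np.median(p[:,2]))
# brightness along groove in wrist for notch
```

```text
deck z 0.025607221882272546
groove 1879 yrange -0.0987 0.1535 fit [0.03614277 0.53946592] width 0.008182427158396788
groove 723 yrange -0.1028 0.1495 fit [0.03411402 0.65002166] width 0.004466785184843558
mid x at y: [np.float64(0.5381033383041012), np.float64(0.648735557723419)] 0.59341944801376
bar 10924 (array([573.1, -40.5]), array([109.3,  38. ]), 10.02) z 0.22418009364297886 minx 0.5181002258899732 minmaxy [-0.05644054 -0.02024426]
  slopes [ 0.02287471 -0.01454689  0.21151097]
base 5374 (array([572.3, -38. ]), array([ 46.2, 109.6]), 88.33) z 0.12037440864621277 minx 0.5173766169620028 minmaxy [-0.06151766 -0.01419853]
  slopes [-0.00163446 -0.00047429  0.12128014]
top base (array([0., 0.]), array([0., 0.]), 0.0) nan
  return _methods._mean(a, axis=axis, dtype=dtype,
  ret = ret.dtype.type(ret / rcount)
```

The divider centre and groove midline agree within about 0.5 mm. I'll lower it to just above the deck, then continue slowly.

Call:
apply_moves([
  [0.01,-0.004,0.0006,0,-1],
  [0.025,-0.004,0.0006,0,-1],
  [0.04,-0.004,0.0006,0,-1],
  [0.052,-0.004,0.0006,0,-1],
  [0.059,-0.004,0.0006,0,-1],
  [0.062,-0.004,0.0006,0,-1],
  [0.062,-0.004,0.0006,0,-1],
  [0.062,-0.004,0.0006,0,-1],
])

```text
time: 6.9
ee_pos: [0.5936, -0.0422, 0.1338]
tcp_rot: [5.3, 89.9, 3.6]
wrist_force: [-0.2, -0.2, -2.9]
opening: 0.0111
```

Run:
```python
from h import *
from workcell import bot,cams
o=bot.get_obs();print({k:o[k] for k in("time","ee_pos","tcp_rot","wrist_force","opening")})
c=cams.camera("side");cv2.imwrite("pics/s3.png",cv2.resize(c["frame"][150:250,230:400],None,fx=4,fy=4,interpolation=cv2.INTER_CUBIC))
c=cams.camera("wrist");R,t=wristpose(o,c);W=world(c,R,t);f=c["frame"].astype(int).sum(2);z=W[...,2]
cv2.imwrite("pics/w3.png",c["frame"])
np.savez("w3.npz",pos=o["ee_pos"],tcp_rot=o["tcp_rot"],**c)
```

```text
{'time': 6.9, 'ee_pos': array([ 0.59363766, -0.04224031,  0.13377586]), 'tcp_rot': array([ 5.29339797, 89.8568968 ,  3.62783075]), 'wrist_force': array([-0.1882901 , -0.20790983, -2.87232225]), 'opening': 0.011059105873554529}
```

View pics/w3.png

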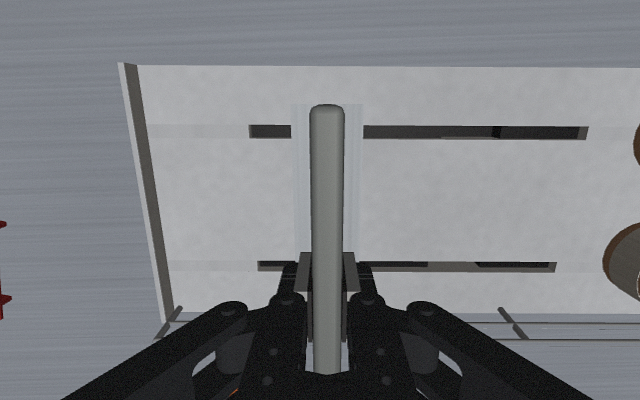

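Run:
```python
from h import *
c=dict(np.load("w3.npz"));o=dict(ee_pos=c["pos"],tcp_rot=c["tcp_rot"]);R,t=wristpose(o,c);W=world(c,R,t)
f=c["frame"].astype(int).sum(2);print("cam",t)
cols=lambda a,b:range(a,b)
for n,r0,r1,cs,ztop in(("near",115,150,list(range(255,285))+list(range(372,560)),.026),("far",250,285,list(range(262,275))+list(range(385,540)),.026)):
    L=[]
    for u in cs:
        r=np.nonzero(f[r0:r1,u]<240)[0]+r0
        if len(r)<3: continue
        a=planepix(c,u,r.min()-.5,.026,R,t);b=planepix(c,u,r.max()+.5,.017,R,t);L.append((a[0],b[0],a[1]))
    L=np.array(L);k=.0353
    print(n,len(L),"near edge @y=-.042",np.median(L[:,0]-k*(L[:,2]+.042)),"far",np.median(L[:,1]-k*(L[:,2]+.042)))
s=W[60:300,280:375].reshape(-1,3);p=s[(s[:,2]>.05)&(s[:,2]<.068)];print("base",box(p),np.median(p[:,2]),np.percentile(p[:,0],[.2,.5,1,2]))
print("lum near groove",f[131,365:600:6]);print("far",f[267,375:560:6])
```

```text
cam [ 0.51748261 -0.04050556  0.27582001]
near 218 near edge @y=-.042 0.5331499180148802 far 0.5433926755018721
far 168 near edge @y=-.042 0.6431117130397249 far 0.6567559725903096
base (array([573.1, -42.5]), array([ 46.2, 109.3]), 88.29) 0.059213130681333354 [0.51800735 0.51830821 0.51869386 0.51930501]
lum near groove [155 164 167 164 173 162 159 165 163 156 146 156 156 159 129 137 138 152
 117 128 125 130  51 123 124 117  99 121 117 108 117 113 103 105 114  91
 200 261 496 506]
far [244 245 243 253 248 250 240 241 192 235 239 234 233 242 241 234 240 244
 171 175 182 166 162 167 164 175 130 134 135 199 259]
```

View pics/s3.png

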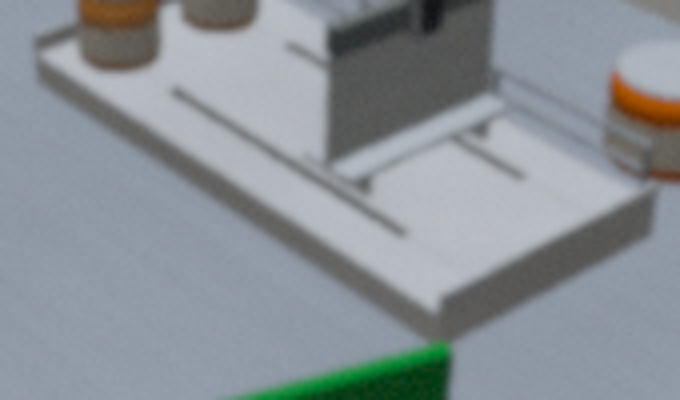

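Side view shows the keels straight above the two grooves, and the wrist measurement agrees within 0.3 mm. I'll lower it slowly.

Call:
apply_moves([
  [0.001,0,0,0,-1],
  [0.002,0,0,0,-1],
  [0.003,0,0,0,-1],
  [0.004,0,0,0,-1],
  [0.005,0,0,0,-1],
  [0.006,0,0,0,-1],
  [0.007,0,0,0,-1],
  [0.008,0,0,0,-1],
  [0.0085,0,0,0,-1],
  [0.009,0,0,0,-1],
  [0.0095,0,0,0,-1],
  [0.01,0,0,0,-1],
])

```text
time: 8.2
ee_pos: [0.5937, -0.0422, 0.1239]
tcp_rot: [4.0, 89.8, 2.3]
wrist_force: [0.1, -0.4, -4.0]
opening: 0.0112
```

Call:
apply_moves([
  [0.0004,0,0,0,-1],
  [0.0008,0,0,0,-1],
  [0.0012,0,0,0,-1],
  [0.0016,0,0,0,-1],
  [0.002,0,0,0,-1],
  [0.0024,0,0,0,-1],
  [0.0028,0,0,0,-1],
  [0.0032,0,0,0,-1],
  [0.0036,0,0,0,-1],
  [0.004,0,0,0,-1],
])

```text
time: 9.2
ee_pos: [0.5937, -0.0422, 0.1198]
tcp_rot: [5.4, 89.8, 3.7]
wrist_force: [-0.9, -0.3, -5.1]
opening: 0.0114
```

Call:
apply_moves([
  [0.0004,0,0,0,-1],
  [0.0008,0,0,0,-1],
  [0.0012,0,0,0,-1],
  [0.0016,0,0,0,-1],
  [0.002,0,0,0,-1],
  [0.0024,0,0,0,-1],
  [0.0028,0,0,0,-1],
  [0.0032,0,0,0,-1],
  [0.0036,0,0,0,-1],
  [0.004,0,0,0,-1],
  [0.0044,0,0,0,-1],
  [0.0048,0,0,0,-1],
])

```text
time: 10.4
ee_pos: [0.5938, -0.0422, 0.115]
tcp_rot: [5.1, 89.8, 3.4]
wrist_force: [-0.3, -0.5, -2.7]
opening: 0.0115
```

Call:
apply_moves([
  [0.0002,0,0,0,-1],
  [0.0005,0,0,0,-1],
  [0.0008,0,0,0,-1],
  [0.0011,0,0,0,-1],
  [0.0014,0,0,0,-1],
])

```text
time: 10.9
ee_pos: [0.5937, -0.0422, 0.1135]
tcp_rot: [5.1, 89.8, 3.4]
wrist_force: [-0.4, -0.7, -4.2]
opening: 0.0116
```

Call:
apply_moves([
  [0.0002,0,0,0,-1],
  [0.0005,0,0,0,-1],
  [0.0008,0,0,0,-1],
  [0.0008,0,0,0,-1],
])

```text
time: 11.3
ee_pos: [0.5937, -0.0422, 0.1127]
tcp_rot: [4.5, 89.9, 2.9]
wrist_force: [0.6, -0.1, -4.5]
opening: 0.0115
```

Call:
apply_moves([
  [0.0002,0,0,0,-1],
  [0.0004,0,0,0,-1],
  [0.0006,0,0,0,-1],
  [0.0006,0,0,0,-1],
])

```text
time: 11.7
ee_pos: [0.5938, -0.0422, 0.1122]
tcp_rot: [4.5, 89.8, 2.8]
wrist_force: [-0.5, 0.3, -2.7]
opening: 0.011
```

Call:
apply_moves([
  [0.0002,0,0,0,-1],
  [0.0004,0,0,0,-1],
  [0.0006,0,0,0,-1],
  [0.0006,0,0,0,-1],
])

```text
time: 12.1
ee_pos: [0.5938, -0.0422, 0.1121]
tcp_rot: [3.6, 89.8, 2.0]
wrist_force: [-3.0, 1.1, 3.7]
opening: 0.0111
```

Keels are on the groove floors: contact came at tcp z≈0.112 with about 7 N. The wrist picture hinted at the notch, so I'll enlarge it.

Run:
```python
from h import *
f=cv2.imread("pics/w3.png").astype(float)
def st(a): a=np.clip((a-10)*2.6,0,255).astype(np.uint8);return cv2.resize(a,(780,160),interpolation=cv2.INTER_CUBIC)
cv2.imwrite("pics/g3.png",cv2.vconcat([st(f[112:152,360:600]),st(f[248:288,360:600])]))
c=dict(np.load("w3.npz"));o=dict(ee_pos=c["pos"],tcp_rot=c["tcp_rot"]);R,t=wristpose(o,c)
a=np.radians(-2.04);
for v in(131,267):
    for z in(.017,.026):
        P=planepix(c,np.array([420,430,440,450,477,490,500,556,588]),np.full(9,v),z,R,t)-[.5965,.0487,0]
        print(v,z,(( -np.sin(a)*P[:,0]+np.cos(a)*P[:,1])*1000).round(1))
```

```text
131 0.017 [-20.9 -13.3  -5.7   2.   22.5  32.4  40.1  82.7 107.1]
131 0.026 [-23.4 -16.   -8.7  -1.3  18.6  28.1  35.5  76.7 100.2]
267 0.017 [-10.6  -1.9   6.8  15.4  38.8  50.1  58.7 107.2 134.9]
267 0.026 [-13.4  -5.    3.3  11.7  34.3  45.1  53.5 100.3 127. ]
```

View pics/g3.png

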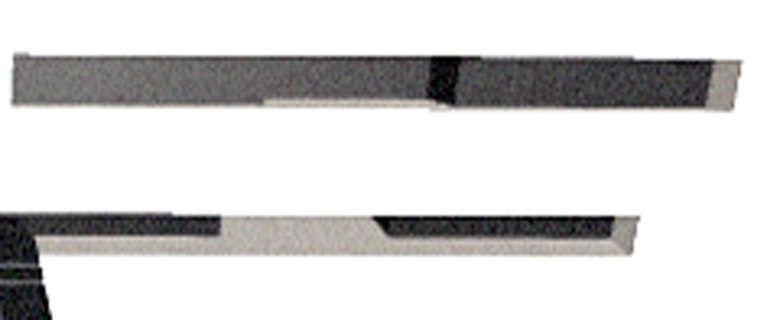

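The notch shows in both grooves at rack y ≈ -4 to +41, so its centre is about +18, which puts tcp y at about 0.067. I'll slide towards it with light pressure.

Call:
apply_moves([
  [0.0004,0.001,0,0,-1],
  [0.0004,0.003,0,0,-1],
  [0.0004,0.005,0,0,-1],
  [0.0004,0.007,0,0,-1],
  [0.0004,0.009,0,0,-1],
  [0.0004,0.011,0.0001,0,-1],
  [0.0004,0.013,0.0001,0,-1],
  [0.0004,0.015,0.0001,0,-1],
  [0.0004,0.017,0.0001,0,-1],
  [0.0004,0.019,0.0001,0,-1],
])

```text
time: 13.1
ee_pos: [0.5949, -0.0233, 0.1123]
tcp_rot: [-6.3, 89.7, -8.0]
wrist_force: [-0.5, -6.6, 8.4]
opening: 0.0112
```

Call:
apply_moves([
  [0.0002,0.002,0,0,-1],
  [0.0002,0.004,0,0,-1],
  [0.0002,0.006,0,0,-1],
  [0.0002,0.008,0,0,-1],
  [0.0002,0.01,0,0,-1],
  [0.0002,0.012,0,0,-1],
  [0.0002,0.014,0,0,-1],
  [0.0002,0.016,0,0,-1],
  [0.0002,0.018,0,0,-1],
  [0.0002,0.02,0,0,-1],
  [0.0002,0.022,0,0,-1],
  [0.0002,0.024,0,0,-1],
])

```text
time: 14.3
ee_pos: [0.5957, 0.0009, 0.1121]
tcp_rot: [-5.3, 89.7, -7.0]
wrist_force: [2.1, -3.1, 8.5]
opening: 0.0117
```

Call:
apply_moves([
  [0.0003,0.002,0,0,-1],
  [0.0003,0.004,0,0,-1],
  [0.0003,0.006,0,0,-1],
  [0.0003,0.008,0,0,-1],
  [0.0003,0.01,0,0,-1],
  [0.0003,0.012,0,0,-1],
  [0.0003,0.014,0,0,-1],
  [0.0003,0.016,0,0,-1],
  [0.0003,0.018,0,0,-1],
  [0.0003,0.02,0,0,-1],
  [0.0003,0.022,0,0,-1],
  [0.0003,0.024,0,0,-1],
])

```text
time: 15.5
ee_pos: [0.5965, 0.0248, 0.1122]
tcp_rot: [-9.4, 89.7, -11.1]
wrist_force: [4.1, -1.6, 5.5]
opening: 0.0116
```

Call:
apply_moves([
  [0.0003,0.002,0,0,-1],
  [0.0003,0.004,0,0,-1],
  [0.0003,0.006,0,0,-1],
  [0.0003,0.008,0.0001,0,-1],
  [0.0003,0.01,0.0001,0,-1],
  [0.0003,0.012,0.0001,0,-1],
  [0.0003,0.014,0.0001,0,-1],
  [0.0003,0.016,0.0002,0,-1],
  [0.0003,0.018,0.0002,0,-1],
  [0.0003,0.02,0.0002,0,-1],
  [0.0003,0.022,0.0002,0,-1],
  [0.0003,0.024,0.0002,0,-1],
])

```text
time: 16.7
ee_pos: [0.5973, 0.0484, 0.112]
tcp_rot: [-21.8, 89.7, -23.5]
wrist_force: [-0.6, -6.3, 6.2]
opening: 0.0111
```

Call:
apply_moves([
  [0.0003,0.001,0,0,-1],
  [0.0003,0.002,0,0,-1],
  [0.0003,0.003,0,0,-1],
  [0.0003,0.004,0,0,-1],
  [0.0003,0.005,0,0,-1],
  [0.0003,0.006,0,0,-1],
  [0.0003,0.007,0,0,-1],
  [0.0003,0.008,0,0,-1],
  [0.0003,0.009,0,0,-1],
  [0.0003,0.009,0,0,-1],
])

```text
time: 17.7
ee_pos: [0.5975, 0.057, 0.1119]
tcp_rot: [-32.9, 89.6, -34.6]
wrist_force: [0.3, -5.3, 7.0]
opening: 0.0112
```

Call:
apply_moves([
  [0.0004,0.0005,0,0,-1],
  [0.0004,0.001,0,0,-1],
  [0.0004,0.0015,0,0,-1],
  [0.0004,0.002,0,0,-1],
])

```text
time: 18.1
ee_pos: [0.5975, 0.0584, 0.1118]
tcp_rot: [-42.2, 89.6, -43.9]
wrist_force: [0.4, -6.0, 7.2]
opening: 0.0111
```

Call:
apply_moves([
  [0.0004,0.0007,0,0,-1],
  [0.0004,0.0014,0,0,-1],
  [0.0004,0.0021,0,0,-1],
  [0.0004,0.0028,0,0,-1],
])

```text
time: 18.5
ee_pos: [0.5975, 0.0605, 0.1117]
tcp_rot: [-49.8, 89.5, -51.5]
wrist_force: [0.6, -6.6, 7.9]
opening: 0.0111
```

Call:
apply_moves([
  [0.0004,0.0005,0,0,-1],
  [0.0004,0.001,0,0,-1],
  [0.0004,0.0015,0,0,-1],
  [0.0004,0.002,0,0,-1],
])

```text
time: 18.9
ee_pos: [0.5976, 0.0618, 0.1116]
tcp_rot: [-54.9, 89.4, -56.7]
wrist_force: [0.0, -6.3, 7.8]
opening: 0.0111
```

Call:
apply_moves([
  [0.0004,0.001,0,0,-1],
  [0.0004,0.0015,0,0,-1],
  [0.0004,0.002,0,0,-1],
  [0.0004,0.0025,0,0,-1],
])

```text
time: 19.3
ee_pos: [0.5976, 0.0637, 0.1115]
tcp_rot: [-58.5, 89.3, -60.3]
wrist_force: [-0.5, -7.0, 8.1]
opening: 0.0112
```

Call:
apply_moves([
  [0.0005,0.0005,0,0,-1],
  [0.0005,0.001,0,0,-1],
  [0.0005,0.0015,0,0,-1],
  [0.0005,0.002,0,0,-1],
])

```text
time: 19.7
ee_pos: [0.5976, 0.065, 0.1114]
tcp_rot: [-61.6, 89.2, -63.4]
wrist_force: [0.2, -6.7, 8.3]
opening: 0.0114
```

Call:
apply_moves([
  [0.0003,0.0007,0,0,-1],
  [0.0004,0.0014,0,0,-1],
  [0.0004,0.0021,0,0,-1],
  [0.0004,0.0028,0,0,-1],
  [0.0004,0.0032,0,0,-1],
])

```text
time: 20.2
ee_pos: [0.5975, 0.0678, 0.111]
tcp_rot: [-64.6, 89.2, -66.5]
wrist_force: [-1.3, -4.0, -1.5]
opening: 0.0115
```

The downward force is nearly gone and z has dropped, so it is at the notch. I'll lower slowly with no further push.

Call:
apply_moves([
  [0.0003,0.0002,0,0,-1],
  [0.0006,0.0004,0,0,-1],
  [0.0009,0.0006,0,0,-1],
  [0.0012,0.0006,0,0,-1],
  [0.0012,0.0006,0,0,-1],
])

```text
time: 20.7
ee_pos: [0.5974, 0.0685, 0.1094]
tcp_rot: [-66.7, 89.2, -68.5]
wrist_force: [0.5, -0.4, -3.2]
opening: 0.0112
```

Call:
apply_moves([
  [0.0004,0,0,0,-1],
  [0.0008,0,0,0,-1],
  [0.0012,0,0,0,-1],
  [0.0016,0,0,0,-1],
  [0.002,0,0,0,-1],
  [0.0024,0,0,0,-1],
  [0.0028,0,0,0,-1],
  [0.0032,0,0,0,-1],
  [0.0036,0,0,0,-1],
  [0.004,0,0,0,-1],
])

```text
time: 21.7
ee_pos: [0.5974, 0.0684, 0.1054]
tcp_rot: [-66.5, 89.2, -68.4]
wrist_force: [0.1, 0.2, -3.4]
opening: 0.0117
```

Call:
apply_moves([
  [0.0003,0,0,0,-1],
  [0.0006,0,0,0,-1],
  [0.0009,0,0,0,-1],
  [0.0012,0,0,0,-1],
  [0.0012,0,0,0,-1],
])

```text
time: 22.2
ee_pos: [0.5976, 0.0684, 0.1045]
tcp_rot: [-64.3, 89.2, -66.2]
wrist_force: [0.2, -0.6, -1.0]
opening: 0.0111
```

Call:
apply_moves([
  [0.0003,0,0,0,-1],
  [0.0006,0,0,0,-1],
  [0.0008,0,0,0,-1],
  [0.0008,0,0,0,-1],
])

```text
time: 22.6
ee_pos: [0.5977, 0.0683, 0.1044]
tcp_rot: [-61.6, 89.1, -63.5]
wrist_force: [-1.0, -1.3, 5.3]
opening: 0.0116
```

Call:
apply_moves([
  [0,0,0,0,-0.7],
  [0,0,0,0,-0.6],
  [0,0,0,0,-0.4],
  [0,0,0,0,-0.1],
  [0,0,0,0,0.2],
  [0,0,0,0,0.3],
  [0,0,0,0,0.3],
  [0,0,0,0,0.3],
], newtons=20)

```text
time: 23.4
ee_pos: [0.5978, 0.0683, 0.1044]
tcp_rot: [-61.4, 89.1, -63.2]
wrist_force: [0.5, -0.1, -0.5]
opening: 0.0554
```

Call:
apply_moves([
  [-0.005,0,0,0,0.3],
  [-0.02,0,0,0,0.3],
  [-0.05,0,0,0,0.3],
  [-0.09,0,0,0,0.3],
  [-0.13,0,0,0,0.3],
  [-0.15,0,0,0,0.3],
  [-0.15,0,0,0,0.3],
])

```text
time: 24.1
ee_pos: [0.5977, 0.0705, 0.2595]
tcp_rot: [-41.1, 88.9, -43.0]
wrist_force: [0.8, 0.0, -0.8]
opening: 0.0552
```

Run:
```python
from h import *
from workcell import bot,cams
o=bot.get_obs();print({k:o[k] for k in("time","ee_pos","tcp_rot","wrist_force","opening")})
c=cams.camera("wrist");R,t=wristpose(o,c);W=world(c,R,t);cv2.imwrite("pics/w4.png",c["frame"])
w=W[c["depth"]>0];a=np.radians(-2.04);P=w-[.5965,.0487,0];P[:,:2]=P[:,:2]@np.array([[np.cos(a),-np.sin(a)],[np.sin(a),np.cos(a)]])
m=(abs(P[:,0])<90)
for n,lo,hi in(("bar",.11,.15),("base?",.028,.04),("deck",.02,.0275)):
    q=P[(P[:,2]>lo)&(P[:,2]<hi)&(abs(P[:,0])<.085)&(abs(P[:,1]-.018)<.06)]
    if len(q)>10: print(n,len(q),box(q),np.median(q[:,2]),np.linalg.lstsq(np.c_[q[:,:2],np.ones(len(q))],q[:,2],rcond=None)[0].round(4))
s=cams.camera("side");cv2.imwrite("pics/s4.png",cv2.resize(s["frame"][100:250,220:400],None,fx=4,fy=4,interpolation=cv2.INTER_CUBIC))
```

```text
{'time': 24.1, 'ee_pos': array([0.59768345, 0.07047803, 0.25949151]), 'tcp_rot': array([-41.12615615,  88.94738594, -42.97647914]), 'wrist_force': array([ 0.77506829,  0.00450019, -0.83068731]), 'opening': 0.05518075875529753}
bar 2413 (array([-0.2, 17.8]), array([148.7,  12. ]), 0.2) 0.13332842090293534 [1.300e-03 1.000e-04 1.332e-01]
base? 3373 (array([-0.4, 28.7]), array([ 93.4, 158.6]), 82.67) 0.02964307420093293 [-0.0005 -0.0008  0.0297]
deck 8983 (array([ 0.1, 18. ]), array([169.7, 120. ]), 0.0) 0.025646895266217218 [-0.0008 -0.0014  0.0256]
```

View pics/s4.png

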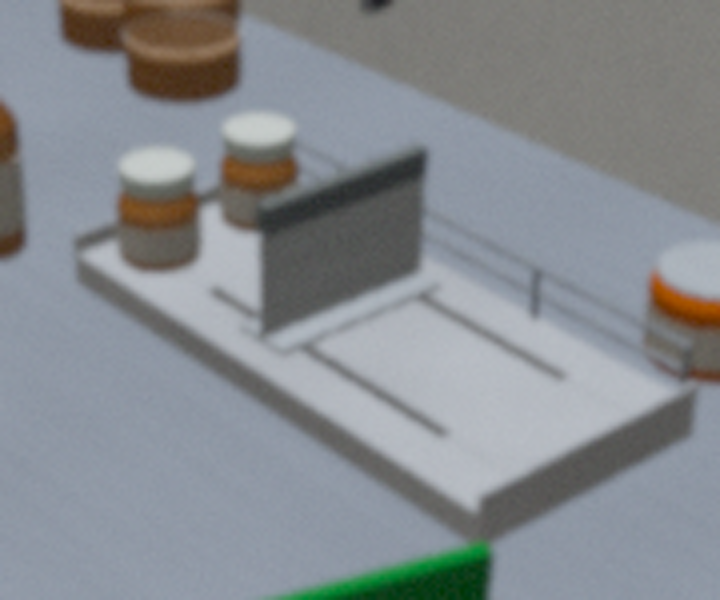

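View pics/w4.png

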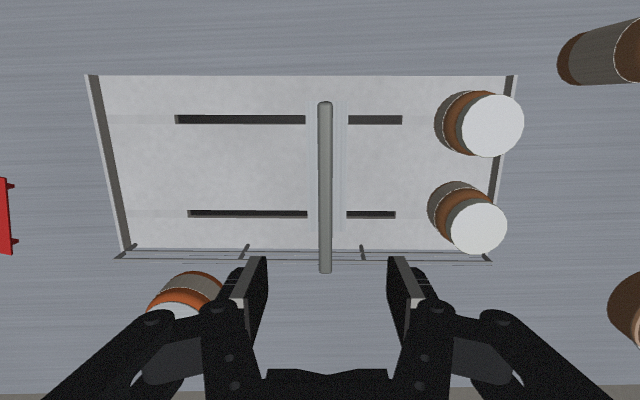

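The base top is at 0.030 m and the bar is level at rack (x -0.2, y 17.8) mm. The bar top is at 0.133 m, against 0.134 m expected when seated. The gripper is clear and the jars and sauce bottle look untouched, so I'm handing it in.

```bash
python3 -c "
from workcell import bot
print(bot.job_done())"
```

```text
the job is handed in; nothing more can be done
None
```

The lane divider is back in the rack, seated in the notches with its base flush on the deck, and the job is handed in (no verdict is reported). I gripped it by the bar and lowered the keels slowly into the grooves. I then slid it towards the jars until it dropped at rack y ≈ 18 mm, let go and raised the gripper clear.

**Last checks:**
- **Seating:** the base top measured 29.7 mm (30 expected) and the bar top 133.3 mm (134 expected). The bar was level and its centre was at rack (-0.2, 17.8) mm.
- **Forces:** the wrist readings at the end of each move showed at most about 12 N on the rack. They do not show peaks between readings.
- **Jars and sauce bottle:** they look undisturbed in the pictures, but I did not measure their positions again.
- **Off-nominal:** the tool tilted by about 1° while sliding, from friction. The divider showed no tilt after release.

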